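# Take the parts pile apart into its nests

### The arm

A 7-joint arm with a two-finger parallel gripper is mounted at the origin on a cart in front of the work surface, level with it; the furniture and walls round the work are solid. World frame = base frame: x ahead of the robot, y to its left, z up, the work surface at z = 0. Lengths are in m, angles in degrees, forces in N, time in s.
With the tool pointing down it reaches from about 0.425 to 0.875 m from the base axis. Payload 4.7 kg.
Tool frame: the origin (TCP) lies where the fingers leave the gripper's body, on its centre line; the fingertips stand 70 mm ahead of it and the grasp point (between the pads) lies 51 mm ahead of it (env.tip_reach is the distance from the TCP to the fingertips, in m); z points along the fingers, x is the direction in which the jaws open and shut, and the axes are right-handed (so a half turn about z gives the same grasp; the last joint's range is limited). The gripper opens to 87 mm and grips with 3 to 60 N. Pads are 19 mm wide; open, the fingers measure 117 mm over their backs; the gripper's body (75 mm by 190 mm) begins 51 mm behind the grasp point.
Start: joints at [-70.182, 18.392, -4.016, 83.108, 1.295, 78.541, -3.26], TCP at [0.212, 0.615, 0.292] pointing down, gripper open.
Joint ranges: [-163.93, 163.93], [-17.29, 119.83], [-79.2, 71.16], [3.27, 140.29], [-89.18, 269.18], [5.43, 117.66], [-154.24, 154.24]. Speed limits (degrees/s): [147.25, 147.25, 180, 180, 180, 180, 180].

### API

Orientations are given as [roll, pitch, yaw] about the fixed x, y, z axes, in that order (R = Rz(yaw) Ry(pitch) Rx(roll)).
In Python, from cell import env, optics, order gives the robot as it stands.
- The arm moves only by the shell command python3 -m creep 'ROWS' [FORCE]. ROWS is JSON, a list of rows, each a list of 7 numbers: the shift along the tool's x, y, z in cm, then the turn, a rotation vector about the tool's x, y, z in rad, then the opening, from 0 (shut) to 1 (fully open). A call has 1 to 20 rows; each row shifts and turns the pose as measured when the row begins, along the tool's axes as they then stand; what a row does not reach is not made up. A row lasts 1/10 s, in which the tool goes at most 50 mm and 8.59 degrees, less where a joint would pass 70% of its speed; a pose out of reach is approached as far as the arm can. A call with a gripper value outside its range is refused whole. The fingers move at their own pace and stop on an object; FORCE is the grip in N (left out, the last holds). Time passes only in rows, so rows that do not move let the fingers close. It gives the time, the measured TCP pose, the force and the opening at its end, in the units of the state.
- env.get_obs(): the state, without advancing time (a new reading comes with each control period).
- optics.read_camera(name): name is "scene" or "top"; returns a dict with "frame" (384x512x3 uint8, blue, green, red), "z_map" (384x512 float32, m along the optical axis (not along the pixel's ray), 0 where there is no reading), "fx", "fy", "cx", "cy" (pixels), "R" (3x3) and "t" (3): a world point X has camera coordinates R X + t. Camera axes: x right, y down, z forward; pixel columns grow to the right and rows downward; lengths in m; the calibration is good to about 2 mm. A picture is of the moment at which its call begins.
- order.sign_off(): hands the job in, once; it reports no verdict.
The state is a dict: "time_s": time; "qpos": joint angles; "joint_velocities": joint speeds; "effort": joint torques, N m; "tool_pos": TCP position; "tool_rot": TCP orientation; "force": force on the tool from outside, world axes, zero at the start; "wrist_torque": the same for the moment, N m; "grip_width": finger opening in m.
Only numpy, scipy, OpenCV 4.12 (cv2) and the standard library are available. Lean on these libraries where they do the work, as an engineer would, in place of code of your own. Each camera call takes 0.05 s, during which the arm holds its last target. There are 200 camera calls.

### The job

The parts from a fixture that has been taken to bits were left in a pile, and the V-block was put in the nest that belongs to the collar. Put each part in the wooden nest cut for it, lying flat on the nest's floor and the same way up as it is now: the bush in the small round nest, the collar in the large round nest, the V-block in the small rectangular nest and the plain packing block in the large rectangular nest.

Things in the scene. Friction and masses are not known exactly. Their poses are not given: they have to be found in the camera images.
- bronze_bush: Bush of plain bronze, at the start the top thing of the pile, standing on the collar: a round body 36 mm across on a flange 45 mm across and 8 mm high at its foot; 30 mm high in all, 0.14 kg. Origin at the centre of its underside, z up along its axis.
- steel_collar: Collar of dark steel, at the start in the middle of the pile, on the packing block and under the bush: a round hub 50 mm across on a flange 62 mm across and 6 mm high at its foot; 22 mm high in all, 0.22 kg. Origin at the centre of its underside, z up along its axis.
- packing_block: Plain rectangular block of dark steel, at the start the bottom of the pile, lying on the bench: 75 mm along its x, 60 mm along its y, 24 mm high, 0.75 kg (up to 0.9). Origin at the centre of its underside, z up.
- v_block: Grey steel V-block, at the start lying in the large round nest, V upward: 42 mm along its x, 51 mm along its y, 34 mm high, 0.38 kg. The V runs along x, so the two faces across y (51 mm apart) are whole and parallel. Origin at the centre of its underside, z up.
- nest_bush: Small round nest, for the bush. Pale wooden board lying on the bench, fixed, 12 mm thick, 80 x 80 mm, with a round recess 60 mm across, 5 mm deep, in its middle (grey felt on its floor, 7 mm above the bench). Origin at the centre of the board's underside, z up.
- nest_collar: Large round nest, for the collar; holds the V-block at the start. Pale wooden board lying on the bench, fixed, 12 mm thick, 100 x 100 mm, with a round recess 78 mm across, 5 mm deep, in its middle (grey felt on its floor, 7 mm above the bench). Origin at the centre of the board's underside, z up.
- nest_block: Large rectangular nest, for the packing block. Pale wooden board lying on the bench, fixed, 12 mm thick, 112 mm along its x and 96 mm along its y, with a rectangular recess 91 mm along x and 76 mm along y, 5 mm deep, in its middle (grey felt on its floor, 7 mm above the bench). Origin at the centre of the board's underside, z up.
- nest_vblock: Small rectangular nest, for the V-block. Pale wooden board lying on the bench, fixed, 12 mm thick, 78 mm along its x and 86 mm along its y, with a rectangular recess 58 mm along x and 67 mm along y, 5 mm deep, in its middle (grey felt on its floor, 7 mm above the bench). Origin at the centre of the board's underside, z up.
- tool_chest: Not handled, an obstacle: the fixed wooden chest of drawers at the back of the bench, which never moves. Its top is 0.425 m above the bench, 453 mm long front to back (world x) and 449 mm wide (world y), with its front edge at world x = 0.555 and its right edge at world y = -0.02: keep the arm's wrist clear of it. Origin on the bench under the centre of its top.
Things that resemble listed ones, but are neither listed nor needed, are in the scene too. There is more than one size of the bronze_bush; the one meant has the size given above.

How it is judged:
By the outcome, as a careful person would: the job done as asked, in the order asked, and still so for the second after the job is handed in, with the robot touching nothing.
It also fails if it takes over 128 s, if anything falls off the work surface, if the arm or the gripper's body presses on something with over 40 N, if the wrist force passes 120 N, or if a joint passes its speed limit or range.

## Working session

There is one attempt and no reset: what is moved stays moved. The work goes in short steps, Python scripts to look and compute and a shell command to move; the robot and the scene stay as the last step left them, time stands still between calls to the robot, and variables do not carry over. Pictures are saved under pics/ and viewed, on a budget of 14 in all, crops included, one or two more only if the job needs it, and the job is handed in when it is done.

```bash
mkdir -p pics; ls; python3 - <<'E'
from cell import env,optics
import cv2,numpy as np
o=env.get_obs();print({k:np.round(v,3) for k,v in o.items()})
for n in("scene","top"):
    c=optics.read_camera(n);cv2.imwrite(f"pics/{n}0.png",cv2.resize(c["frame"],(800,600)));np.savez(f"{n}0.npz",**c)
    print(n,c["fx"],c["cx"],c["cy"],np.round(c["R"],3).tolist(),c["t"])
E
```

```text
pics
{'time_s': np.float64(0.0), 'qpos': array([-70.183,  18.44 ,  -4.015,  83.177,   1.297,  78.538,  -3.26 ]), 'joint_velocities': array([-0.054,  0.089, -0.025,  0.025,  0.03 ,  0.001,  0.034]), 'effort': array([ 1.0000e-03, -4.9129e+01, -4.0400e-01, -3.1253e+01, -6.4000e-02,
        4.4000e-02,  0.0000e+00]), 'tool_pos': array([0.212, 0.614, 0.291]), 'tool_rot': array([1.79992e+02, 1.10000e-01, 7.09930e+01]), 'force': array([-0.237,  0.668,  0.024]), 'wrist_torque': array([ 0.016, -0.001,  0.022]), 'grip_width': np.float64(0.087)}
scene 461.86592836629393 257.77971079344235 191.8550748747758 [[0.467, -0.884, -0.011], [-0.692, -0.358, -0.627], [0.55, 0.3, -0.779]] [-0.28112142  0.43291411  1.08045838]
top 419.4386497447401 255.52481014231154 188.31751910837826 [[-0.014, -1.0, -0.005], [-0.977, 0.015, -0.211], [0.211, 0.001, -0.978]] [0.00721037 0.60323879 1.09525798]
```

View pics/top0.png

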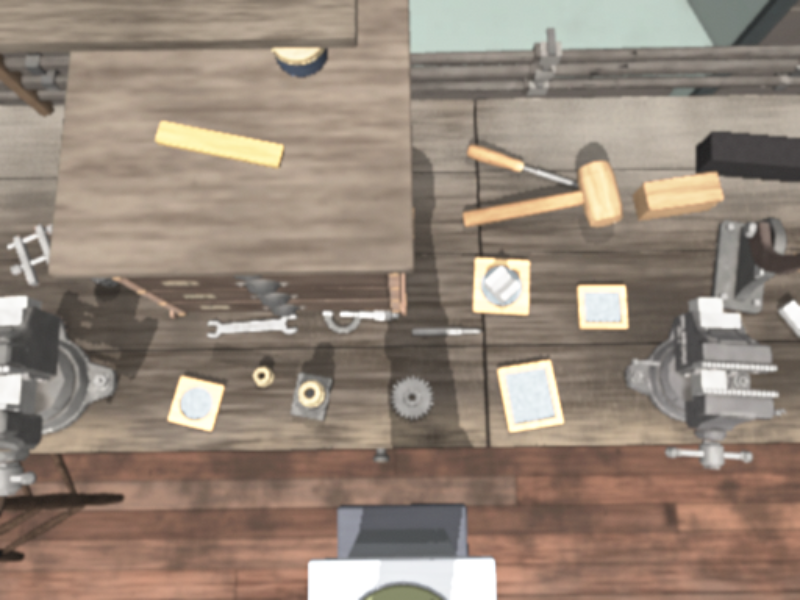

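View pics/scene0.png

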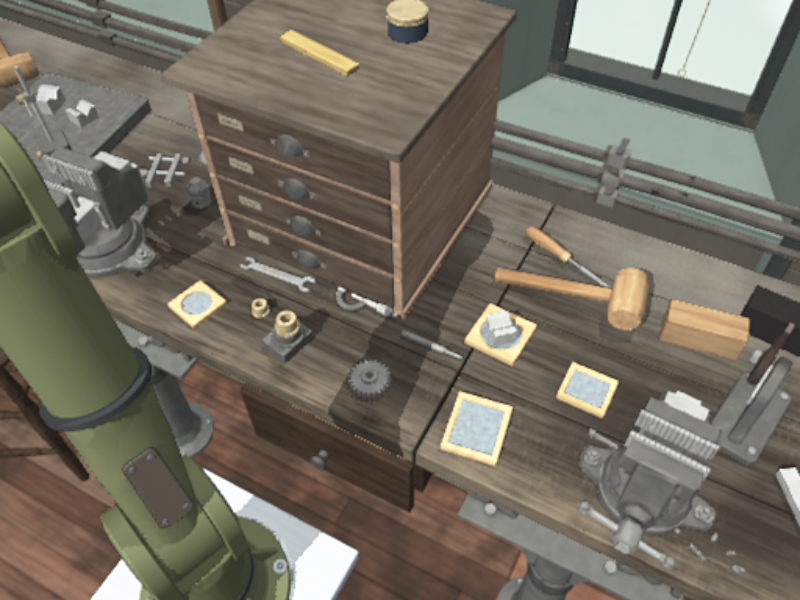

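```bash
cat > h.py <<'E'
import numpy as np,cv2
from cell import env,optics
def grab(n):
    c=optics.read_camera(n); return c
def cloud(c):
    v,u=np.mgrid[0:384,0:512]; d=c["z_map"]
    P=np.stack([(u-c["cx"])/c["fx"]*d,(v-c["cy"])/c["fy"]*d,d],-1)
    W=(P-c["t"])@c["R"]; W[d==0]=np.nan; return W
def plane(c,uv,z):
    uv=np.asarray(uv,float); r=np.stack([(uv[:,0]-c["cx"])/c["fx"],(uv[:,1]-c["cy"])/c["fy"],np.ones(len(uv))],-1)@c["R"]
    o=-c["t"]@c["R"]; return o+r*((z-o[2])/r[:,2])[:,None]
def rect(p): # centre, size & yaw(deg) of first side
    (x,y),(w,h),a=cv2.minAreaRect((p[:,:2]*1000).astype(np.float32)); return np.round([x,y,w,h,a],1)
def band(c,xy,r,z0,z1):
    W=cloud(c); m=(np.hypot(W[...,0]-xy[0],W[...,1]-xy[1])<r)&(W[...,2]>z0)&(W[...,2]<z1); return m,W
E
cat > m.py <<'E'
from h import *
L={"bush":(196,402),"block":(530,395),"collar":(502,287),"vb":(603,307),"decoy":(263,377),"pile":(312,394)}
c=dict(np.load("top0.npz")); W=cloud(c); s=dict(np.load("scene0.npz"))
hsv=cv2.cvtColor(c["frame"],cv2.COLOR_BGR2HSV)
for k,(u,v) in L.items():
    u=u*.64;v=v*.64; p=plane(c,[(u,v)],0.012)[0][:2]
    print(k,np.round(p,3),end=" ")
    for nm,cc in(("top",c),("scene",s)):
        if k in("pile","decoy"):
            m,W=band(cc,p,.08,.01,.12); z=W[m][:,2]; print(nm,np.histogram(z*1000,bins=range(8,100,4)))
        else:
            m,W=band(cc,p,.085,.0085,.016); m=cv2.morphologyEx(m.astype(np.uint8),cv2.MORPH_OPEN,np.ones((2,2)))
            vv,uu=np.nonzero(m); print(nm,rect(plane(cc,np.c_[uu,vv],.012)),len(uu),np.round(np.median(W[m>0][:,2]),4),end=" ")
    print()
for n,(a,b) in {"c":(215,380),"d":(220,380)}.items(): pass
z=np.hstack([cv2.resize(c["frame"][215:275,140:220],(400,300),interpolation=2),cv2.resize(c["frame"][155:215,290:370],(400,300),interpolation=2)])
z2=np.hstack([cv2.resize(s["frame"][180:240,145:225],(400,300),interpolation=2),cv2.resize(s["frame"][180:240,280:360],(400,300),interpolation=2)])
cv2.imwrite("pics/z.png",np.vstack([z,z2]))
E
python3 m.py
```

```text
bush [0.423 0.365] top [418.4 362.6  81.   79.6  76. ] 436 nan scene [419.6 357.3  83.2  80.8  76.2] 269 0.0101 
block [ 0.426 -0.233] top [ 423.1 -234.7  111.2   96.1    8.5] 403 nan scene [ 424.5 -237.9  113.6   95.6    8.5] 470 nan 
collar [ 0.625 -0.192] top [ 625.4 -193.3   99.5  100.1   85.5] 520 nan scene [ 626.3 -196.8  100.5  103.1   85.7] 425 0.0118 
vb [ 0.585 -0.376] top [ 583.5 -377.    85.8   76.1   89.1] 288 nan scene [ 583.2 -380.4   85.5   81.6   88.4] 324 nan 
decoy [0.466 0.246] top (array([ 4,  9, 16, 60, 38, 17,  3,  2,  2, 10,  3,  2,  0,  0,  0,  0,  0,
        0,  0,  0,  0,  0]), array([ 8, 12, 16, 20, 24, 28, 32, 36, 40, 44, 48, 52, 56, 60, 64, 68, 72,
       76, 80, 84, 88, 92, 96]))
scene (array([13, 15, 18, 26, 20,  0,  0,  0,  0,  3,  0,  0,  0,  0,  0,  0,  0,
        0,  0,  0,  0,  0]), array([ 8, 12, 16, 20, 24, 28, 32, 36, 40, 44, 48, 52, 56, 60, 64, 68, 72,
       76, 80, 84, 88, 92, 96]))

pile [0.434 0.157] top (array([  2,   3,  20, 117, 110,  91,  18,   3,  11,  31,  28,  40,  11,
         7,   3,   6,  52,  46,   2,   0,   0,   0]), array([ 8, 12, 16, 20, 24, 28, 32, 36, 40, 44, 48, 52, 56, 60, 64, 68, 72,
       76, 80, 84, 88, 92, 96]))
scene (array([18, 33, 22, 81, 64, 68, 16, 15, 16, 35, 27, 37, 18, 20, 11, 17, 52,
       33,  0,  0,  0,  0]), array([ 8, 12, 16, 20, 24, 28, 32, 36, 40, 44, 48, 52, 56, 60, 64, 68, 72,
       76, 80, 84, 88, 92, 96]))
```

View pics/z.png

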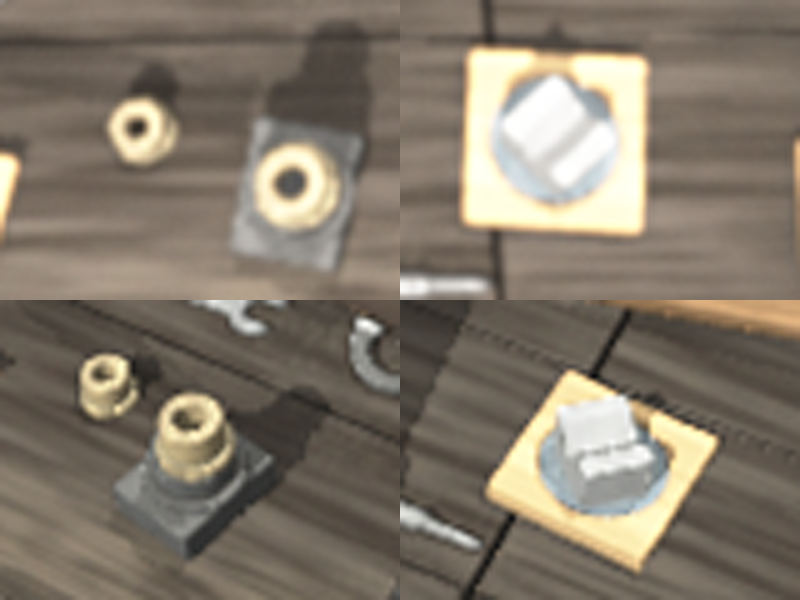

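```bash
cat > m2.py <<'E'
from h import *
for n in("top","scene"):
    c=dict(np.load(n+"0.npz"))
    def seg(p,r,z0,z1,zp):
        m,W=band(c,p,r,z0,z1); m=cv2.morphologyEx(m.astype(np.uint8),cv2.MORPH_OPEN,np.ones((2,2)))
        vv,uu=np.nonzero(m); return plane(c,np.c_[uu,vv],zp)
    p=(.434,.157)
    for k,(r,a,b,zp) in dict(block=(.06,.016,.032,.024),collar=(.05,.041,.051,.046),bush=(.05,.068,.084,.076)).items():
        q=seg(p,r,a,b,zp); e=cv2.minEnclosingCircle((q[:,:2]*1000).astype(np.float32)); print(n,k,rect(q),"circ",np.round(e[0],1),round(e[1],1),len(q))
    q=seg((.466,.246),.035,.014,.034,.022); print(n,"decoy",rect(q))
    q=seg((.625,-.193),.05,.03,.05,.041); print(n,"vb",rect(q),len(q))
    q=seg((.625,-.193),.05,.018,.05,.041); print(n,"vb all",rect(q),len(q))
E
python3 m2.py
```

```text
top block [427.  154.7  61.7  74.3  78.3] circ [427.1 154.9] 46.1 312
top collar [412.5 167.5  25.3   6.8  50.4] circ [413.7 166.6] 12.6 21
top bush [429.2 150.5  34.3  31.9   0.6] circ [429.8 150.7] 18.1 106
top decoy [464.2 244.9  28.2  25.   89.1]
top vb [ 622.4 -190.    50.5   43.3   42.5] 224
top vb all [ 621.6 -189.3   50.6   45.4   42.6] 290
scene block [425.9 150.1  61.9  78.   78.9] circ [425.6 148.7] 44.4 220
scene collar [413.7 147.   20.6  48.3   8.6] circ [421.9 148.2] 24.2 54
scene bush [429.3 146.5  39.7  33.7  33.2] circ [429.7 144.9] 20.4 102
scene decoy [465.8 239.5  26.9  28.2  27.4]
scene vb [ 622.1 -195.9   56.6   45.    42.4] 206
scene vb all [ 618.2 -196.9   64.1   49.6   39.8] 288
```

```bash
cat > d.py <<'E'
# d.py x y tipz yaw : tool-frame delta (cm, rad) to target
import sys
from h import *
o=env.get_obs(); p=o["tool_pos"]; yaw=np.radians(o["tool_rot"][2]); t=list(map(float,sys.argv[1:]))
d=np.array(t[:2])-p[:2]; c,s=np.cos(yaw),np.sin(yaw)
w=(t[3]-o["tool_rot"][2]+90)%180-90
print("t",round(o["time_s"],2),"pos",np.round(p,4),"rot",np.round(o["tool_rot"],2),"F",np.round(o["force"],1),"grip",round(o["grip_width"],4),"q7",round(o["qpos"][6],1))
print("tool cm: x %.2f y %.2f z %.2f | rz %.3f rad"%((c*d[0]+s*d[1])*100,(s*d[0]-c*d[1])*100,(p[2]-env.tip_reach-t[2])*100,-np.radians(w)))
E
python3 -m creep '[[-3.4,3.2,0,0,0,0,1],[-3.4,3.2,0,0,0,0,1],[-3.4,3.2,0,0,0,0,1],[-3.4,3.2,0,0,0,0,1],[-3.4,3.2,0,0,0,0,1],[-3.4,3.2,0,0,0,0,1],[-3.4,3.2,0,0,0,0,1],[-3.4,3.2,0,0,0,0,1],[-3.4,3.2,0,0,0,0,1],[-3.4,3.2,0,0,0,0,1],[0,0,0,0,0,-0.12,0.8],[0,0,0,0,0,0,0.8]]' 20; python3 d.py .429 .1485 .0565 78.5
```

```text
time_s: 1.3
tool_pos: [0.4077, 0.1701, 0.2847]
tool_rot: [-179.6, 0.4, 78.1]
force: [-0.4, 0.8, -0.2]
grip_width: 0.0782
t 1.3 pos [0.4077 0.1701 0.2847] rot [-179.64    0.43   78.11] F [-0.4  0.8 -0.2] grip 0.0782 q7 49.7
tool cm: x -1.68 y 2.53 z 15.85 | rz -0.007 rad
```

```bash
python3 -m creep '[[-1.7,2.5,1.5,0,0,0,0.75],[0,0,4,0,0,0,0.75],[0,0,4,0,0,0,0.75],[0,0,0,0,0,0,0.75],[0,0,0,0,0,0,0.75]]'; python3 d.py .429 .1485 .0565 78.5
python3 - <<'E'
from h import *
ims=[]
for n in("top","scene"):
    c=grab(n);np.savez(n+"1.npz",**c)
    o=env.get_obs();p=o["tool_pos"]
    X=np.array([p,p-[0,0,.07]])
    q=X@c["R"].T+c["t"];uv=q[:,:2]/q[:,2:]*c["fx"]+[c["cx"],c["cy"]];print(n,uv)
    u,v=uv[1].astype(int); f=c["frame"].copy()
    im=cv2.resize(f[v-40:v+40,u-40:u+40],(400,400),interpolation=2)
    a,b=((uv[1]-[u-40,v-40]+.5)*5).astype(int); cv2.drawMarker(im,(int(a),int(b)),(0,0,255),0,14)
    ims.append(im)
cv2.imwrite("pics/a.png",np.hstack(ims))
E
```

```text
time_s: 1.8
tool_pos: [0.4286, 0.1506, 0.1887]
tool_rot: [-179.8, 0.3, 77.7]
force: [0.8, 1.6, 0.8]
grip_width: 0.0653
t 1.8 pos [0.4286 0.1506 0.1887] rot [-179.78    0.29   77.72] F [0.8 1.6 0.8] grip 0.0653 q7 54.6
tool cm: x -0.20 y 0.08 z 6.25 | rz -0.014 rad
top [[192.493134   249.91471359]
 [196.64991314 251.75885005]]
scene [[175.64863086 177.93644339]
 [179.4581313  194.50447591]]
```

View pics/a.png

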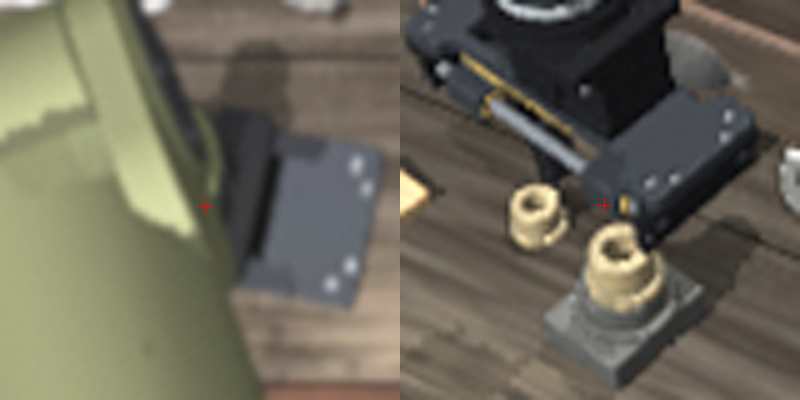

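```bash
python3 -m creep '[[-0.2,0.1,2,0,0,0,0.7],[0,0,2,0,0,0,0.7],[0,0,1.5,0,0,0,0.7],[0,0,0.5,0,0,0,0.7],[0,0,0,0,0,0,0.7]]' 20; python3 d.py .429 .1485 .0565 78.5
```

```text
time_s: 2.4
tool_pos: [0.4351, 0.1534, 0.1376]
tool_rot: [179.4, -0.5, 77.9]
force: [-0.5, 0.8, 0.4]
grip_width: 0.0609
t 2.4 pos [0.4351 0.1534 0.1376] rot [179.45  -0.48  77.86] F [-0.5  0.8  0.4] grip 0.0609 q7 56.5
tool cm: x -0.61 y -0.49 z 1.14 | rz -0.011 rad
```

```bash
cat > d.py <<'E'
# d.py x y tipz yaw : tool-frame delta (cm, rad) to target
import sys
from h import *
from scipy.spatial.transform import Rotation as Ro
o=env.get_obs(); p=o["tool_pos"]; t=list(map(float,sys.argv[1:]))
R=Ro.from_euler("xyz",o["tool_rot"],degrees=True)
y=o["tool_rot"][2]; w=y+(t[3]-y+90)%180-90
T=Ro.from_euler("xyz",[180,0,w],degrees=True)
print("t",round(o["time_s"],2),"pos",np.round(p,4),"rot",np.round(o["tool_rot"],2),"F",np.round(o["force"],1),"grip",round(o["grip_width"],4),"q",np.round(o["qpos"]).astype(int))
print("tool cm",np.round(R.inv().apply(np.array([t[0],t[1],t[2]+env.tip_reach])-p)*100,2),"rot",np.round((R.inv()*T).as_rotvec(),3))
E
python3 -m creep '[[-0.6,-0.5,0.3,0,0,0,0.7],[0,0,0,0,0,0,0.7]]'; python3 d.py .429 .1485 .0565 78.5
```

```text
time_s: 2.6
tool_pos: [0.4298, 0.1491, 0.1366]
tool_rot: [179.3, -0.6, 77.9]
force: [0.1, 0.3, 0.6]
grip_width: 0.0611
t 2.6 pos [0.4298 0.1491 0.1366] rot [179.3   -0.61  77.88] F [0.1 0.3 0.6] grip 0.0611 q [-43   2  21 121  -1  56  56]
tool cm [-0.09 -0.08  1.04] rot [ 0.012 -0.011 -0.011]
```

```bash
python3 -m creep '[[-0.1,-0.1,0.7,0.012,-0.011,-0.01,0.7],[0,0,0.5,0,0,0,0.7],[0,0,0,0,0,0,0.7]]'; python3 d.py .429 .1485 .0565 78.5
```

```text
time_s: 2.9
tool_pos: [0.4293, 0.1488, 0.1252]
tool_rot: [179.9, -0.1, 78.5]
force: [1.3, 0.9, -0.2]
grip_width: 0.0609
t 2.9 pos [0.4293 0.1488 0.1252] rot [ 1.7992e+02 -7.0000e-02  7.8500e+01] F [ 1.3  0.9 -0.2] grip 0.0609 q [-43   3  21 122  -2  55  58]
tool cm [-0.04 -0.03 -0.1 ] rot [ 0.001 -0.001 -0.   ]
```

Good. Close gently, then lift.

```bash
python3 -m creep '[[0,0,-0.05,0,0,0,0.5],[0,0,0,0,0,0,0.4],[0,0,0,0,0,0,0.3],[0,0,0,0,0,0,0.3],[0,0,0,0,0,0,0.3],[0,0,0,0,0,0,0.3],[0,0,0,0,0,0,0.3]]' 20; python3 d.py .429 .1485 .0565 78.5
python3 -m creep '[[0,0,-1,0,0,0,0.3],[0,0,-3,0,0,0,0.3],[0,0,-3,0,0,0,0.3],[0,0,0,0,0,0,0.3]]'
python3 d.py .419 .360 .09 78.5
python3 - <<'E'
from h import *
c=grab("scene");np.savez("scene2.npz",**c);cv2.imwrite("pics/b.png",cv2.resize(c["frame"][120:260,100:300],(800,560),interpolation=2))
E
```

```text
time_s: 3.6
tool_pos: [0.4296, 0.149, 0.1257]
tool_rot: [179.9, -0.1, 78.5]
force: [0.2, -0.5, 0.3]
grip_width: 0.035
t 3.6 pos [0.4296 0.149  0.1257] rot [ 1.7991e+02 -7.0000e-02  7.8500e+01] F [ 0.2 -0.5  0.3] grip 0.035 q [-43   3  21 121  -2  55  57]
tool cm [-0.06 -0.05 -0.06] rot [ 0.002 -0.001 -0.   ]
time_s: 4.0
tool_pos: [0.4284, 0.148, 0.1984]
tool_rot: [-179.9, 0.1, 78.5]
force: [0.5, -0.4, -0.6]
grip_width: 0.0348
t 4.0 pos [0.4284 0.148  0.1984] rot [-1.7994e+02  1.1000e-01  7.8460e+01] F [ 0.5 -0.4 -0.6] grip 0.0348 q [-43  -2  21 117   1  65  55]
tool cm [20.59 -5.15  3.83] rot [-0.001  0.002 -0.001]
```

View pics/b.png

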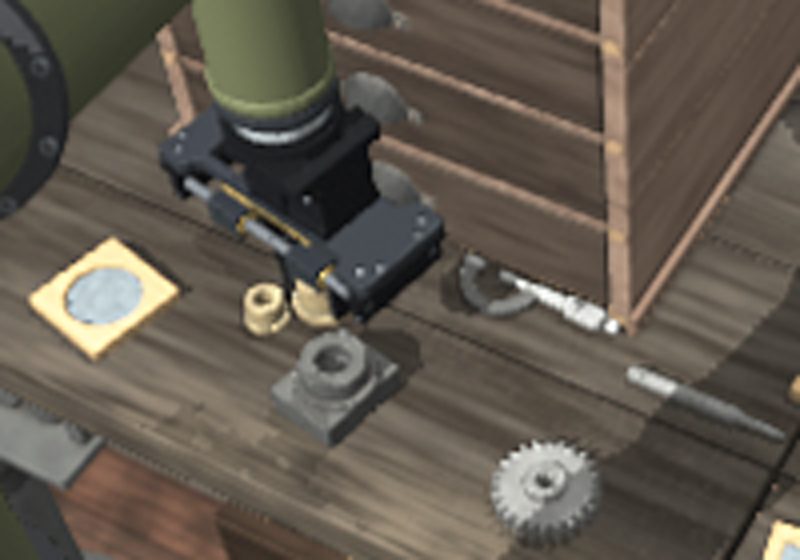

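```bash
python3 -m creep '[[4.3,-1.0,0,0,0,0,0.3],[4.3,-1.0,0,0,0,0,0.3],[4.3,-1.0,0,0,0,0,0.3],[4.3,-1.0,0,0,0,0,0.3],[4.0,-1.0,1,0,0,0,0.3],[0,0,0,0,0,0,0.3]]'
python3 d.py .419 .360 .018 78.5
```

```text
time_s: 4.65
tool_pos: [0.4191, 0.3697, 0.1808]
tool_rot: [-179.5, 0.4, 78.1]
force: [-0.7, -0.7, -1.3]
grip_width: 0.0348
t 4.65 pos [0.4191 0.3697 0.1808] rot [-179.53    0.42   78.08] F [-0.7 -0.7 -1.3] grip 0.0348 q [-54  12  11 104  -3  64  36]
tool cm [-0.89  0.27  9.31] rot [-0.008  0.007 -0.007]
```

```bash
python3 m2.py | grep -c top; python3 - <<'E'
# refine pile (collar) from scene2
from h import *
c=dict(np.load("scene2.npz"))
for z0,z1,zp in((.038,.052,.046),(.018,.03,.024)):
    m,W=band(c,(.427,.150),.06,z0,z1);vv,uu=np.nonzero(m);q=plane(c,np.c_[uu,vv],zp);print(rect(q),cv2.minEnclosingCircle((q[:,:2]*1000).astype(np.float32)),len(q))
E
```

```text
6
[429.5 152.8  53.1  49.   70.4] ((428.7774353027344, 152.69107055664062), 27.898651123046875) 177
[428.7 153.5  63.9  76.7  76.4] ((428.0339660644531, 153.90457153320312), 46.78215789794922) 231
```

```bash
python3 -m creep '[[-0.9,0.3,2,-0.008,0.007,-0.007,0.3],[0,0,4,0,0,0,0.3],[0,0,0,0,0,0,0.3]]'
python3 d.py .419 .360 .018 78.5
```

```text
time_s: 4.95
tool_pos: [0.4179, 0.3603, 0.1164]
tool_rot: [-179.9, 0.3, 78.8]
force: [-1.9, -0.8, -2.6]
grip_width: 0.0349
t 4.95 pos [0.4179 0.3603 0.1164] rot [-179.86    0.28   78.75] F [-1.9 -0.8 -2.6] grip 0.0349 q [-53  16  11 108  -4  57  38]
tool cm [0.01 0.12 2.87] rot [-0.002  0.005  0.004]
```

```bash
python3 -m creep '[[0,0.1,1.5,0,0,0,0.3],[0,0,0.9,0,0.003,0,0.3],[0,0,0,0,0,0,0.3]]'
python3 d.py .419 .360 .017 78.5
```

```text
time_s: 5.25
tool_pos: [0.4197, 0.3593, 0.0921]
tool_rot: [-179.9, 0.1, 78.7]
force: [0.3, -0.1, -1.3]
grip_width: 0.0347
t 5.25 pos [0.4197 0.3593 0.0921] rot [-1.7989e+02  1.0000e-01  7.8680e+01] F [ 0.3 -0.1 -1.3] grip 0.0347 q [-53  17  11 109  -4  54  39]
tool cm [ 0.06 -0.08  0.54] rot [-0.002  0.002  0.003]
```

```bash
python3 - <<'E'
from h import *
ims=[]
for n in("top","scene"):
    c=grab(n); q=c["R"]@[.419,.36,.02]+c["t"]; u,v=(q[:2]/q[2]*c["fx"]+[c["cx"],c["cy"]]).astype(int)
    ims.append(cv2.resize(c["frame"][v-32:v+32,u-32:u+32],(400,400),interpolation=2))
cv2.imwrite("pics/c.png",np.hstack(ims))
E
```

```text
(no output)
```

View pics/c.png

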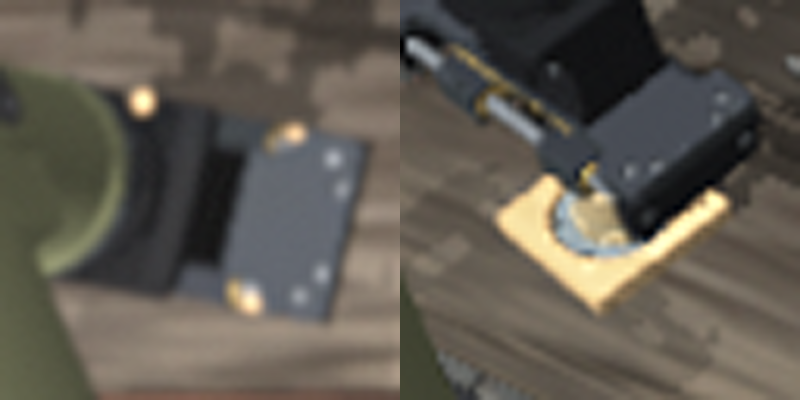

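```bash
python3 -m creep '[[0,0,0.3,0,0,0,0.3],[0,0,0.2,0,0,0,0.3],[0,0,0.1,0,0,0,0.3],[0,0,0,0,0,0,0.3]]'
python3 d.py .419 .360 .017 78.5
```

```text
time_s: 5.75
tool_pos: [0.4216, 0.3611, 0.0896]
tool_rot: [179.9, -0.2, 78.7]
force: [0.5, -0.1, -2.6]
grip_width: 0.0351
t 5.75 pos [0.4216 0.3611 0.0896] rot [179.9   -0.24  78.68] F [ 0.5 -0.1 -2.6] grip 0.0351 q [-53  18  11 109  -4  53  39]
tool cm [-0.16 -0.23  0.29] rot [ 0.002 -0.004  0.003]
```

```bash
python3 -m creep '[[-0.2,-0.25,0.5,0,0,0,0.3],[0,0,0,0,0,0,0.3]]'
python3 d.py .419 .360 .017 78.5
```

```text
time_s: 5.95
tool_pos: [0.4205, 0.3611, 0.0866]
tool_rot: [179.7, -0.5, 78.7]
force: [0.4, 0.9, -1.1]
grip_width: 0.0351
t 5.95 pos [0.4205 0.3611 0.0866] rot [179.7   -0.51  78.67] F [ 0.4  0.9 -1.1] grip 0.0351 q [-53  18  11 110  -4  52  39]
tool cm [-0.14 -0.13 -0.01] rot [ 0.005 -0.009  0.003]
```

```bash
python3 -m creep '[[-0.1,-0.1,0.2,0.005,-0.008,0,0.3],[0,0,0,0,0,0,0.3]]'
python3 d.py .419 .360 .017 78.5
```

```text
time_s: 6.15
tool_pos: [0.4207, 0.3614, 0.0865]
tool_rot: [179.8, -0.2, 78.7]
force: [0.2, 0.4, -0.5]
grip_width: 0.0349
t 6.15 pos [0.4207 0.3614 0.0865] rot [179.85  -0.24  78.67] F [ 0.2  0.4 -0.5] grip 0.0349 q [-53  18  11 110  -4  53  39]
tool cm [-0.17 -0.14 -0.02] rot [ 0.003 -0.004  0.003]
```

Touching. Release and lift.

```bash
python3 -m creep '[[0,0,0,0,0,0,0.6],[0,0,0,0,0,0,0.6],[0,0,0,0,0,0,0.6],[0,0,-1,0,0,0,0.6],[0,0,-4,0,0,0,0.6],[0,0,-4,0,0,0,0.7],[0,0,-3,0,0,0,0.75],[0,0,0,0,0,0,0.75]]'
python3 d.py .4285 .1505 .08 78.5
```

```text
time_s: 6.95
tool_pos: [0.4187, 0.3598, 0.2105]
tool_rot: [-180.0, 0.0, 78.7]
force: [0.6, -0.0, 0.1]
grip_width: 0.0634
t 6.95 pos [0.4187 0.3598 0.2105] rot [-1.7996e+02  4.0000e-02  7.8670e+01] F [ 0.6 -0.   0.1] grip 0.0634 q [-54  10  12 104  -2  67  37]
tool cm [-20.33   5.08   6.09] rot [-0.001  0.001  0.003]
```

```bash
python3 -m creep '[[-4.5,1.0,0,0,0,0,0.75],[-4.5,1.0,0,0,0,0,0.75],[-4.5,1.0,0,0,0,0,0.75],[-4.5,1.0,0,0,0,0,0.75],[-4.5,1.0,0,0,0,0,0.75],[-4.5,1.0,0,0,0,0,0.75],[-4.5,1.0,0,0,0,0,0.8],[-4.5,1.0,0,0,0,0,0.8],[-4.5,1.0,0,0,0,0,0.8],[-4.5,1.0,0,0,0,0,0.8],[-4.5,1.0,0,0,0,0,0.8],[-4.5,1.0,0,0,0,0,0.8],[0,0,0,0,0,0.15,0.8],[0,0,0,0,0,0.15,0.8],[0,0,0,0,0,0.15,0.8],[0,0,0,0,0,0.15,0.8],[0,0,0,0,0,0.03,0.8],[0,0,0,0,0,0,0.8]]'
python3 d.py .622 -.192 .1 42.5; cat > look.py <<'E'
# look.py out cam z x y half_px [cam z x y half] ...
import sys
from h import *
a=sys.argv[2:];ims=[];C={}
for i in range(0,len(a),5):
    n=a[i];z,x,y,h=map(float,a[i+1:i+5]);h=int(h)
    if n not in C: C[n]=grab(n);np.savez(n+"L.npz",**C[n])
    c=C[n];q=c["R"]@[x,y,z]+c["t"];u,v=(q[:2]/q[2]*c["fx"]+[c["cx"],c["cy"]]).astype(int);u=max(u,h);v=max(v,h)
    ims.append(cv2.resize(c["frame"][v-h:v+h,u-h:u+h],(390,300) if len(a)>10 else (400,400),interpolation=2))
cv2.imwrite("pics/"+sys.argv[1],np.hstack(ims) if len(ims)<3 else np.vstack([np.hstack(ims[:2]),np.hstack(ims[2:])]))
E
python3 look.py e.png top .02 .419 .360 26 scene .02 .419 .358 26 top .03 .427 .153 26 scene .03 .427 .151 26
python3 - <<'E'
from h import *
for n in("top","scene"):
    c=dict(np.load(n+"L.npz"))
    for k,xy,r,z0,z1,zp in(("collar",(.427,.151),.06,.038,.052,.046),("block",(.427,.151),.06,.018,.03,.024),("bush",(.419,.36),.04,.029,.045,.037),("nestb",(.419,.36),.085,.0085,.016,.012),("vb",(.622,-.193),.05,.03,.05,.041)):
        m,W=band(c,xy,r,z0,z1);m=cv2.morphologyEx(m.astype(np.uint8),cv2.MORPH_OPEN,np.ones((2,2)));vv,uu=np.nonzero(m)
        if len(uu)>5:
            q=plane(c,np.c_[uu,vv],zp);print(n,k,rect(q),len(q))
E
```

```text
time_s: 8.75
tool_pos: [0.4257, -0.2151, 0.2076]
tool_rot: [-179.8, -0.3, 42.8]
force: [0.2, 0.6, 0.1]
grip_width: 0.0695
t 8.75 pos [ 0.4257 -0.2151  0.2076] rot [-179.76   -0.31   42.79] F [0.2 0.6 0.1] grip 0.0695 q [-24   0  48 115   0  66  67]
tool cm [15.96 11.65  3.83] rot [-0.004 -0.005  0.005]
top collar [428.3 153.3  46.7  45.8  89.2] 197
top block [427.  154.7  61.5  74.6  78.8] 288
top bush [419.8 358.3  33.2  32.9   2.8] 106
top nestb [418.6 362.4  81.1  79.8  75.6] 422
top vb [ 622.4 -190.    50.5   43.3   42.5] 238
scene collar [427.9 148.7  49.9  49.6  27.4] 171
scene block [427.5 149.8  62.1  76.1  78.3] 188
scene nestb [383.8 332.1  18.8  30.1  27.4] 37
scene vb [ 634.5 -208.2   41.3   10.2   42.4] 26
```

View pics/e.png

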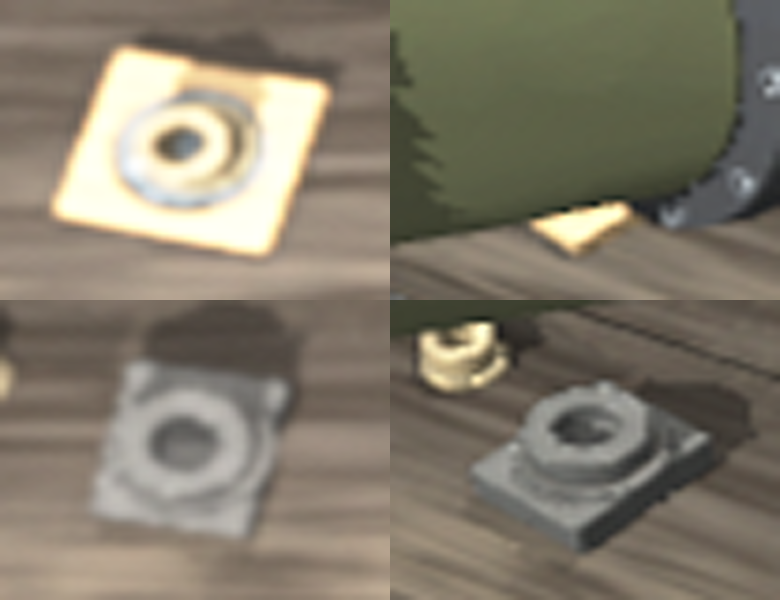

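```bash
python3 -m creep '[[3.2,2.35,0,0,0,0,0.85],[3.2,2.35,0,0,0,0,0.85],[3.2,2.35,0,0,0,0,0.85],[3.2,2.35,0,0,0,0,0.85],[2.9,2.2,0,0,0,0,0.85],[0,0,0,0,0,0,0.85]]' 30
python3 d.py .622 -.190 .0155 42.5
```

```text
time_s: 9.45
tool_pos: [0.6263, -0.1897, 0.2062]
tool_rot: [-179.5, -0.6, 43.3]
force: [-0.5, -0.2, 0.6]
grip_width: 0.074
t 9.45 pos [ 0.6263 -0.1897  0.2062] rot [-179.53   -0.63   43.33] F [-0.5 -0.2  0.6] grip 0.074 q [-18  27  44  90 -20  71  73]
tool cm [-0.47 -0.17 12.1 ] rot [-0.008 -0.011  0.015]
```

```bash
python3 -m creep '[[-0.5,-0.2,2,-0.008,-0.011,0.015,0.85],[0,0,4,0,0,0,0.85],[0,0,2.5,0,0,0,0.85],[0,0,0,0,0,0,0.85]]' 30
python3 d.py .622 -.190 .0155 42.5
```

```text
time_s: 9.85
tool_pos: [0.6213, -0.1914, 0.1182]
tool_rot: [180.0, 0.2, 42.8]
force: [-0.6, 0.0, -0.5]
grip_width: 0.0738
t 9.85 pos [ 0.6213 -0.1914  0.1182] rot [1.7997e+02 1.6000e-01 4.2750e+01] F [-0.6  0.  -0.5] grip 0.0738 q [-17  31  42  95 -23  63  74]
tool cm [ 0.15 -0.06  3.3 ] rot [0.    0.003 0.004]
```

```bash
python3 -m creep '[[0.15,0,1.8,0,0,0,0.85],[0,0,1.2,0,0,0,0.85],[0,0,0,0,0,0,0.85]]' 30
python3 d.py .622 -.190 .0155 42.5
```

```text
time_s: 10.15
tool_pos: [0.6227, -0.1908, 0.0884]
tool_rot: [179.9, 0.1, 42.8]
force: [-0.2, -0.4, -0.3]
grip_width: 0.0746
t 10.15 pos [ 0.6227 -0.1908  0.0884] rot [1.7988e+02 8.0000e-02 4.2790e+01] F [-0.2 -0.4 -0.3] grip 0.0746 q [-16  33  41  96 -25  60  75]
tool cm [-0.   -0.11  0.32] rot [0.002 0.001 0.005]
```

```bash
python3 -m creep '[[0,-0.1,0,0,0,0,0.7],[0,0,0,0,0,0,0.6],[0,0,0,0,0,0,0.5],[0,0,0,0,0,0,0.5],[0,0,0,0,0,0,0.5],[0,0,0,0,0,0,0.5]]' 30
python3 d.py .622 -.190 .0155 42.5; python3 -m creep '[[0,0,-1,0,0,0,0.5],[0,0,-3,0,0,0,0.5],[0,0,-3,0,0,0,0.5],[0,0,0,0,0,0,0.5]]'; python3 d.py .584 -.377 .07 89
```

```text
time_s: 10.75
tool_pos: [0.6234, -0.1901, 0.091]
tool_rot: [179.7, -0.1, 42.8]
force: [0.1, 0.0, -1.5]
grip_width: 0.0508
t 10.75 pos [ 0.6234 -0.1901  0.091 ] rot [ 1.7972e+02 -1.0000e-01  4.2820e+01] F [ 0.1  0.  -1.5] grip 0.0508 q [-17  33  41  96 -24  60  75]
tool cm [-0.1  -0.11  0.58] rot [ 0.005 -0.002  0.005]
time_s: 11.15
tool_pos: [0.6214, -0.1901, 0.1625]
tool_rot: [179.9, 0.1, 42.8]
force: [0.4, -0.3, -3.0]
grip_width: 0.0505
t 11.15 pos [ 0.6214 -0.1901  0.1625] rot [1.799e+02 1.100e-01 4.276e+01] F [ 0.4 -0.3 -3. ] grip 0.0505 q [-19  29  44  93 -21  67  73]
tool cm [-15.43  11.17   2.33] rot [ 0.001  0.003 -0.807]
```

```bash
python3 -m creep '[[-3.8,2.8,0,0,0,0,0.5],[-3.8,2.8,0,0,0,0,0.5],[-3.8,2.8,0,0,0,0,0.5],[-3.8,2.7,0,0,0,0,0.5],[0,0,0,0,0,-0.145,0.5],[0,0,0,0,0,-0.145,0.5],[0,0,0,0,0,-0.145,0.5],[0,0,0,0,0,-0.145,0.5],[0,0,0,0,0,-0.145,0.5],[0,0,0,0,0,-0.08,0.5],[0,0,0,0,0,0,0.5]]'; python3 d.py .584 -.377 .07 89
```

```text
time_s: 12.25
tool_pos: [0.5792, -0.3786, 0.1501]
tool_rot: [-179.2, -0.2, 90.8]
force: [0.1, 0.5, -2.9]
grip_width: 0.0505
t 12.25 pos [ 0.5792 -0.3786  0.1501] rot [-179.16   -0.24   90.83] F [ 0.1  0.5 -2.9] grip 0.0505 q [  7  32  34  86 -18  68 134]
tool cm [0.15 0.5  1.03] rot [-0.015 -0.004  0.032]
```

```bash
python3 -m creep '[[0.15,0.5,1,-0.015,-0.004,0.03,0.5],[0,0,2,0,0,0,0.5],[0,0,0,0,0,0,0.5]]'; python3 d.py .584 -.377 .0215 89; python3 look.py f.png top .02 .584 -.377 30 scene .02 .584 -.377 30
```

```text
time_s: 12.55
tool_pos: [0.583, -0.3766, 0.1173]
tool_rot: [-179.9, -0.1, 88.6]
force: [-1.2, 0.5, -3.2]
grip_width: 0.0506
t 12.55 pos [ 0.583  -0.3766  0.1173] rot [-1.7991e+02 -8.0000e-02  8.8640e+01] F [-1.2  0.5 -3.2] grip 0.0506 q [  7  34  33  88 -20  64 133]
tool cm [-0.04  0.11  2.61] rot [-0.001 -0.001 -0.006]
```

View pics/f.png

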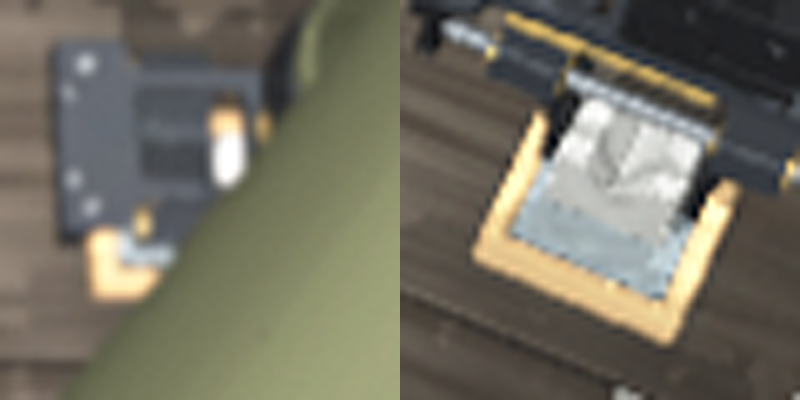

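```bash
python3 - <<'E'
from h import *
c=dict(np.load("sceneL.npz"))
m,W=band(c,(.58,-.378),.045,.036,.08)
P=W[m]; b=c["frame"][m].mean(1); P=P[b>110]
print(len(P),np.percentile(P[:,0],[1,5,10,50,90,99]),np.percentile(P[:,1],[1,5,50,95,99]),np.percentile(P[:,2],[1,50,95,99]))
E
```

```text
334 [0.56377866 0.56434222 0.56510516 0.57293058 0.59432481 0.60268564] [-0.4027371  -0.40048046 -0.37703025 -0.35351348 -0.34404064] [0.03745416 0.06237575 0.07198328 0.07418332]
```

```bash
python3 d.py .582 -.379 .0215 89;  python3 -m creep '[[-0.25,-0.1,1.5,0,0,-0.006,0.5],[0,0,0.8,0,0,0,0.5],[0,0,0,0,0,0,0.5]]'; python3 d.py .582 -.379 .0215 89
```

```text
t 12.65 pos [ 0.5846 -0.3778  0.1204] rot [1.7983e+02 7.0000e-02 8.8690e+01] F [-0.2  0.5 -2.2] grip 0.0504 q [  7  34  33  88 -20  64 133]
tool cm [-0.13 -0.26  2.92] rot [ 0.003  0.001 -0.005]
time_s: 12.95
tool_pos: [0.5845, -0.3814, 0.0978]
tool_rot: [179.7, 0.2, 89.0]
force: [0.3, 0.6, -3.4]
grip_width: 0.0504
t 12.95 pos [ 0.5845 -0.3814  0.0978] rot [179.67   0.18  89.  ] F [ 0.3  0.6 -3.4] grip 0.0504 q [  7  35  33  88 -21  62 134]
tool cm [ 0.24 -0.26  0.65] rot [ 0.006  0.003 -0.   ]
```

```bash
python3 -m creep '[[0.2,-0.25,0.5,0.006,0.003,0,0.5],[0,0,0.3,0,0,0,0.5],[0,0,0,0,0,0,0.5]]'; python3 d.py .582 -.379 .0215 89
```

```text
time_s: 13.25
tool_pos: [0.5817, -0.3793, 0.0913]
tool_rot: [-179.9, -0.1, 89.0]
force: [0.0, 0.2, -3.7]
grip_width: 0.0508
t 13.25 pos [ 0.5817 -0.3793  0.0913] rot [-1.7995e+02 -7.0000e-02  8.8970e+01] F [ 0.   0.2 -3.7] grip 0.0508 q [  7  36  33  89 -21  62 134]
tool cm [0.03 0.03 0.01] rot [-0.001 -0.001 -0.001]
```

```bash
python3 -m creep '[[0,0,0.3,0,0,0,0.5],[0,0,0.2,0,0,0,0.5],[0,0,0,0,0,0,0.5]]'; python3 d.py .582 -.379 .0215 89
```

```text
time_s: 13.55
tool_pos: [0.582, -0.3796, 0.0915]
tool_rot: [179.9, -0.1, 89.0]
force: [0.5, 0.3, -3.3]
grip_width: 0.0507
t 13.55 pos [ 0.582  -0.3796  0.0915] rot [ 1.7994e+02 -1.3000e-01  8.8970e+01] F [ 0.5  0.3 -3.3] grip 0.0507 q [  7  36  33  89 -21  62 134]
tool cm [0.06 0.   0.03] rot [ 0.001 -0.002 -0.001]
```

```bash
python3 -m creep '[[0,0,0.6,0,0,0,0.5],[0,0,0,0,0,0,0.5]]'; python3 d.py .582 -.379 .0215 89
```

```text
time_s: 13.75
tool_pos: [0.5832, -0.3803, 0.0917]
tool_rot: [179.7, -0.2, 89.0]
force: [-0.2, 0.4, -3.1]
grip_width: 0.0507
t 13.75 pos [ 0.5832 -0.3803  0.0917] rot [ 1.7973e+02 -1.6000e-01  8.8980e+01] F [-0.2  0.4 -3.1] grip 0.0507 q [  8  36  33  89 -21  62 134]
tool cm [ 0.13 -0.12  0.05] rot [ 0.005 -0.003 -0.   ]
```

```bash
python3 -m creep '[[0.1,-0.1,0.7,0.005,0,0,0.5],[0,0,0.7,0,0,0,0.5]]'; python3 d.py .582 -.379 .0215 89
```

```text
time_s: 13.95
tool_pos: [0.5841, -0.3809, 0.0893]
tool_rot: [179.7, -0.2, 89.0]
force: [-18.0, 14.2, 44.2]
grip_width: 0.0507
t 13.95 pos [ 0.5841 -0.3809  0.0893] rot [179.68  -0.22  88.98] F [-18.   14.2  44.2] grip 0.0507 q [  8  36  33  88 -21  62 134]
tool cm [ 0.19 -0.21 -0.19] rot [ 0.006 -0.004 -0.   ]
```

```bash
python3 -m creep '[[0,0,-0.2,0,0,0,0.5],[0,0,0,0,0,0,0.6]]'; python3 d.py .582 -.379 .0215 89;python3 -m creep '[[0,0,0,0,0,0,0.75],[0,0,0,0,0,0,0.8],[0,0,0,0,0,0,0.8],[0,0,-1,0,0,0,0.8],[0,0,-4,0,0,0,0.8],[0,0,-4,0,0,0,0.8],[0,0,-3,0,0,0,0.8],[0,0,0,0,0,0,0.8]]';python3 d.py .428 .153 .08 79
```

```text
time_s: 14.15
tool_pos: [0.585, -0.3817, 0.0934]
tool_rot: [179.5, -0.1, 89.0]
force: [0.2, -0.1, 0.2]
grip_width: 0.0517
t 14.15 pos [ 0.585  -0.3817  0.0934] rot [ 1.7947e+02 -1.3000e-01  8.8970e+01] F [ 0.2 -0.1  0.2] grip 0.0517 q [  8  36  33  88 -21  62 134]
tool cm [ 0.26 -0.31  0.22] rot [ 0.009 -0.002 -0.   ]
time_s: 14.95
tool_pos: [0.5834, -0.3812, 0.2138]
tool_rot: [179.8, -0.2, 89.0]
force: [-0.1, 0.0, -0.3]
grip_width: 0.0694
t 14.95 pos [ 0.5834 -0.3812  0.2138] rot [ 1.7983e+02 -1.7000e-01  8.8970e+01] F [-0.1  0.  -0.3] grip 0.0694 q [  6  30  35  82 -18  73 132]
tool cm [ 53.11 -16.51   6.52] rot [ 0.003 -0.003  0.174]
```

```bash
python3 -m creep '[[4.2,-1.7,0,0,0,0,0.8],[4.2,-1.7,0,0,0,0,0.8],[4.2,-1.7,0,0,0,0,0.8],[4.2,-1.7,0,0,0,0,0.8],[4.2,-1.7,0,0,0,0,0.8],[4.2,-1.7,0,0,0,0,0.8],[4.2,-1.7,0,0,0,0,0.8],[4.2,-1.7,0,0,0,0,0.8],[4.2,-1.7,0,0,0,0,0.8],[4.4,-0.2,0,0,0,0,0.8],[4.4,-0.2,0,0,0,0,0.8],[4.4,-0.2,0,0,0,0,0.8],[0,0,0,0,0,0.09,0.85],[0,0,0,0,0,0.08,0.85],[0,0,0,0,0,0,0.85]]' 25;python3 d.py .429 .152 .05 79; python3 look.py g.png top .02 .584 -.377 26 scene .02 .584 -.377 26
python3 - <<'E'
from h import *
for n in("top","scene"):
    c=dict(np.load(n+"L.npz"))
    for k,xy,r,z0,z1,zp in(("vb",(.583,-.379),.06,.03,.05,.041),("nestv",(.583,-.379),.075,.0085,.016,.012),("nestc",(.625,-.195),.085,.0085,.016,.012),("nestk",(.424,-.236),.085,.0085,.016,.012)):
        m,W=band(c,xy,r,z0,z1);z=W[m][:,2];m=cv2.morphologyEx(m.astype(np.uint8),cv2.MORPH_OPEN,np.ones((2,2)));vv,uu=np.nonzero(m)
        if len(uu)>5:
            q=plane(c,np.c_[uu,vv],zp);print(n,k,rect(q),len(q),np.median(z))
E
```

```text
time_s: 16.45
tool_pos: [0.4227, 0.1503, 0.2076]
tool_rot: [180.0, 0.1, 79.0]
force: [-0.6, -0.7, 0.4]
grip_width: 0.0732
t 16.45 pos [0.4227 0.1503 0.2076] rot [1.7998e+02 8.0000e-02 7.9020e+01] F [-0.6 -0.7  0.4] grip 0.0732 q [-36  -3  13 117   1  66  55]
tool cm [0.3  0.58 8.79] rot [0.    0.001 0.   ]
top vb [ 583.3 -380.7   53.1   40.1   89.1] 242 0.03846141442185481
top nestv [ 583.5 -377.4   86.5   76.1   89.1] 226 0.011335464355521276
top nestc [ 625.3 -193.2   99.7  100.6   85.4] 535 0.011360786529109893
top nestk [ 423.3 -234.5  111.5   96.1    8.4] 406 0.010969307684019387
scene vb [ 582.9 -385.7   50.3   49.5   87.9] 245 0.0390933521030399
scene nestv [ 583.2 -380.6   85.7   81.8   89. ] 253 0.011863368377039083
scene nestc [ 626.4 -196.6  100.   103.    85.5] 478 0.011419829177276282
scene nestk [ 424.4 -237.9  114.    95.7    8.6] 454 0.010960584627892867
```

View pics/g.png

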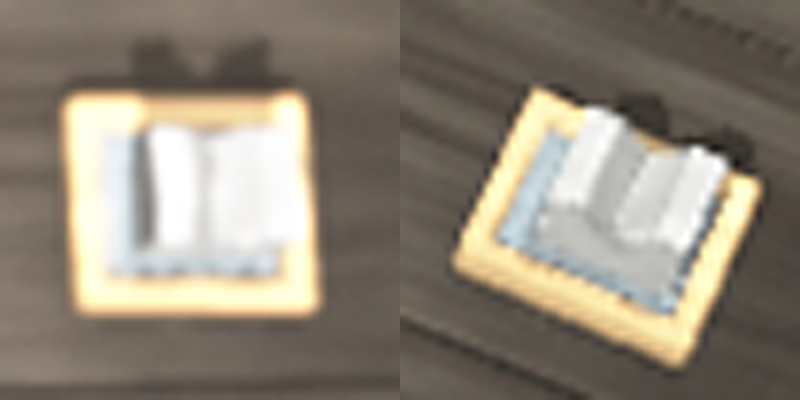

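```bash
python3 -m creep '[[0.5,0.6,2,0,0,0,0.85],[0,0,4,0,0,0,0.85],[0,0,2.5,0,0,0,0.85],[0,0,0,0,0,0,0.85]]' 25;python3 d.py .4285 .1535 .035 79
```

```text
time_s: 16.95
tool_pos: [0.432, 0.1511, 0.1218]
tool_rot: [179.7, -0.1, 79.2]
force: [-0.6, 0.3, 0.9]
grip_width: 0.0738
t 16.95 pos [0.432  0.1511 0.1218] rot [ 1.7975e+02 -5.0000e-02  7.9160e+01] F [-0.6  0.3  0.9] grip 0.0738 q [-36   4  14 121  -1  55  58]
tool cm [ 0.16 -0.39  1.71] rot [ 0.004 -0.001  0.003]
```

```bash
python3 -m creep '[[0.2,-0.4,1.2,0.004,0,0,0.85],[0,0,0.6,0,0,0,0.85],[0,0,0,0,0,0,0.85]]';python3 d.py .4285 .1535 .034 79
```

```text
time_s: 17.25
tool_pos: [0.4294, 0.1536, 0.1045]
tool_rot: [179.9, -0.1, 79.2]
force: [-0.2, 0.6, -0.3]
grip_width: 0.0743
t 17.25 pos [0.4294 0.1536 0.1045] rot [ 1.7989e+02 -1.3000e-01  7.9150e+01] F [-0.2  0.6 -0.3] grip 0.0743 q [-36   6  14 122  -2  52  58]
tool cm [-0.03 -0.09  0.08] rot [ 0.002 -0.002  0.003]
```

```bash
python3 -m creep '[[0,-0.1,0,0,0,0,0.65],[0,0,0,0,0,0,0.5],[0,0,0,0,0,0,0.5],[0,0,0,0,0,0,0.5],[0,0,0,0,0,0,0.5]]' 30;python3 d.py .4285 .1535 .034 79; python3 -m creep '[[0,0,-1,0,0,0,0.5],[0,0,-3,0,0,0,0.5],[0,0,-3,0,0,0,0.5],[0,0,-2,0,0,0,0.5],[0,0,0,0,0,0,0.5]]';python3 d.py .43 -.193 .1 79
```

```text
time_s: 17.75
tool_pos: [0.43, 0.1546, 0.1071]
tool_rot: [179.7, -0.3, 79.2]
force: [0.5, -0.7, -1.1]
grip_width: 0.0479
t 17.75 pos [0.43   0.1546 0.1071] rot [179.67  -0.32  79.18] F [ 0.5 -0.7 -1.1] grip 0.0479 q [-36   5  13 122  -2  52  58]
tool cm [-0.14 -0.13  0.34] rot [ 0.006 -0.006  0.003]
time_s: 18.25
tool_pos: [0.4279, 0.1532, 0.2008]
tool_rot: [179.8, -0.1, 79.2]
force: [-0.1, 0.8, -1.6]
grip_width: 0.0483
t 18.25 pos [0.4279 0.1532 0.2008] rot [ 1.7985e+02 -1.5000e-01  7.9150e+01] F [-0.1  0.8 -1.6] grip 0.0483 q [-36  -2  13 117   0  65  56]
tool cm [-33.97   6.71   3.04] rot [ 0.003 -0.003  0.003]
```

```bash
python3 -m creep '[[-4.4,0.9,0,0,0,0,0.5],[-4.4,0.9,0,0,0,0,0.5],[-4.4,0.9,0,0,0,0,0.5],[-4.4,0.9,0,0,0,0,0.5],[-4.4,0.9,0,0,0,0,0.5],[-4.4,0.9,0,0,0,0,0.5],[-4.0,0.8,0,0,0,0,0.5],[-3.0,0.6,0,0,0,0,0.5],[0,0,0,0,0,0,0.5]]';python3 d.py .625 -.193 .08 79
```

```text
time_s: 19.15
tool_pos: [0.429, -0.1989, 0.1944]
tool_rot: [-180.0, -0.1, 79.5]
force: [-0.2, 0.7, -2.5]
grip_width: 0.0484
t 19.15 pos [ 0.429  -0.1989  0.1944] rot [-1.7999e+02 -1.0000e-01  7.9470e+01] F [-0.2  0.7 -2.5] grip 0.0484 q [-16   0  39 116   0  64 102]
tool cm [ 4.16 19.16  4.47] rot [-0.    -0.002  0.008]
```

```bash
python3 -m creep '[[0.8,3.8,0,0,0,0,0.5],[0.8,3.8,0,0,0,0,0.5],[0.8,3.8,0,0,0,0,0.5],[0.8,3.8,0,0,0,0,0.5],[0.7,3.7,0,0,0,0,0.5],[0,0,0,0,0,0,0.5]]';python3 d.py .625 -.193 .035 79; python3 look.py i.png top .04 .625 -.193 26 scene .04 .625 -.193 30
```

```text
time_s: 19.75
tool_pos: [0.6244, -0.1909, 0.1843]
tool_rot: [-179.3, -0.4, 79.4]
force: [-0.5, -0.3, -2.0]
grip_width: 0.0483
t 19.75 pos [ 0.6244 -0.1909  0.1843] rot [-179.29   -0.45   79.38] F [-0.5 -0.3 -2. ] grip 0.0483 q [-13  26  36  91 -16  69 106]
tool cm [-0.26  0.2   7.96] rot [-0.012 -0.008  0.007]
```

View pics/i.png

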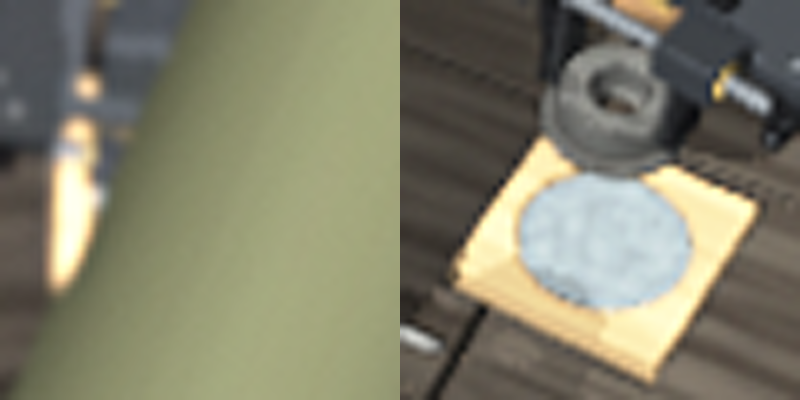

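Collar held level. Lower.

```bash
python3 -m creep '[[-0.2,0.3,2.5,-0.012,-0.008,0.007,0.5],[0,0,4,0,0,0,0.5],[0,0,1.4,0,0,0,0.5],[0,0,0,0,0,0,0.5]]';python3 d.py .625 -.193 .021 79
```

```text
time_s: 20.25
tool_pos: [0.6183, -0.1953, 0.1044]
tool_rot: [-179.7, -0.0, 78.6]
force: [-0.5, 1.1, -1.3]
grip_width: 0.048
t 20.25 pos [ 0.6183 -0.1953  0.1044] rot [-1.7973e+02 -3.0000e-02  7.8630e+01] F [-0.5  1.1 -1.3] grip 0.048 q [-11  30  34  95 -19  61 108]
tool cm [0.35 0.62 1.37] rot [-0.005 -0.001 -0.006]
```

```bash
python3 -m creep '[[0.35,0.65,0.3,-0.005,0,-0.006,0.5],[0,0,0.9,0,0,0,0.5],[0,0,0,0,0,0,0.5]]';python3 d.py .625 -.193 .021 79
```

```text
time_s: 20.55
tool_pos: [0.6266, -0.1935, 0.0954]
tool_rot: [179.7, -0.1, 79.0]
force: [-0.1, -0.8, -2.9]
grip_width: 0.0475
t 20.55 pos [ 0.6266 -0.1935  0.0954] rot [ 1.7972e+02 -7.0000e-02  7.8960e+01] F [-0.1 -0.8 -2.9] grip 0.0475 q [-11  31  34  95 -20  60 108]
tool cm [ 0.02 -0.17  0.47] rot [ 0.005 -0.001 -0.001]
```

```bash
python3 -m creep '[[0,-0.15,0.6,0.004,0,0,0.5],[0,0,0.2,0,0,0,0.5]]';python3 d.py .625 -.193 .020 79
```

```text
time_s: 20.75
tool_pos: [0.6266, -0.1938, 0.09]
tool_rot: [179.8, -0.1, 79.0]
force: [-4.6, 2.1, 6.4]
grip_width: 0.048
t 20.75 pos [ 0.6266 -0.1938  0.09  ] rot [ 1.7976e+02 -9.0000e-02  7.8980e+01] F [-4.6  2.1  6.4] grip 0.048 q [-11  32  34  95 -20  59 108]
tool cm [ 0.05 -0.17  0.03] rot [ 0.004 -0.002 -0.   ]
```

```bash
python3 -m creep '[[0,0,0,0,0,0,0.6],[0,0,0,0,0,0,0.75],[0,0,0,0,0,0,0.8],[0,0,0,0,0,0,0.8],[0,0,-1,0,0,0,0.8],[0,0,-4,0,0,0,0.8],[0,0,-4,0,0,0,0.8],[0,0,-3,0,0,0,0.8],[-0.8,-4,0,0,0,0,0.8],[-0.8,-4,0,0,0,0,0.8],[-0.8,-4,0,0,0,0,0.8],[-0.8,-4,0,0,0,0,0.85],[-0.8,-3.5,0,0,0,0,0.9],[0,0,0,0,0,0,0.9]]';python3 d.py .427 .154 .08 78.5
```

```text
time_s: 22.15
tool_pos: [0.4228, -0.198, 0.2195]
tool_rot: [179.1, -0.1, 79.0]
force: [-0.7, -0.2, 0.1]
grip_width: 0.0773
t 22.15 pos [ 0.4228 -0.198   0.2195] rot [ 1.7915e+02 -1.3000e-01  7.8960e+01] F [-0.7 -0.2  0.1] grip 0.0773 q [-19  -4  41 115   2  67  99]
tool cm [34.61 -6.43  6.96] rot [ 0.015 -0.002  0.008]
```

```bash
python3 -m creep '[[4.4,-0.8,0,0.015,0,0,0.9],[4.4,-0.8,0,0,0,0,0.9],[4.4,-0.8,0,0,0,0,0.9],[4.4,-0.8,0,0,0,0,0.9],[4.4,-0.8,0,0,0,0,0.9],[4.4,-0.8,0,0,0,0,0.9],[4.0,-0.7,2,0,0,0,0.9],[3.0,-0.5,3,0,0,0,0.9],[0,0,0,0,0,0,0.9]]';python3 d.py .427 .154 .012 78.5;  python3 look.py j.png top .02 .625 -.193 26 scene .02 .625 -.193 26
python3 - <<'E'
from h import *
for n in("top","scene"):
    c=dict(np.load(n+"L.npz"))
    for k,xy,r,z0,z1,zp in(("collar",(.625,-.194),.05,.022,.04,.029),("nestc",(.625,-.195),.085,.0085,.016,.012),("block",(.427,.151),.06,.014,.03,.024)):
        m,W=band(c,xy,r,z0,z1);z=W[m][:,2];m=cv2.morphologyEx(m.astype(np.uint8),cv2.MORPH_OPEN,np.ones((2,2)));vv,uu=np.nonzero(m)
        if len(uu)>5:
            q=plane(c,np.c_[uu,vv],zp);print(n,k,rect(q),len(q),np.median(z))
E
```

```text
time_s: 23.05
tool_pos: [0.4372, 0.1545, 0.1797]
tool_rot: [178.9, -1.0, 78.4]
force: [-0.5, -0.7, 0.8]
grip_width: 0.0784
t 23.05 pos [0.4372 0.1545 0.1797] rot [178.86  -0.97  78.39] F [-0.5 -0.7  0.8] grip 0.0784 q [-38   0  15 118   0  61  56]
tool cm [-0.43 -1.19  9.77] rot [ 0.02  -0.017 -0.002]
top collar [ 623.5 -194.7   45.7   47.3   87.5] 178 0.028400329846965534
top nestc [ 625.5 -193.3   99.2  100.2   85.5] 616 0.01167391340908445
top block [389.8 136.4   8.3   5.4  89.2] 11 0.022402145194119587
scene collar [ 623.1 -199.8   51.2   46.4   23.5] 161 0.028685881268220213
scene nestc [ 626.4 -197.2  101.   103.1   85.3] 524 0.012118096634256614
scene block [426.1 149.   65.1  78.5  78.7] 473 0.02336644423156633
```

View pics/j.png

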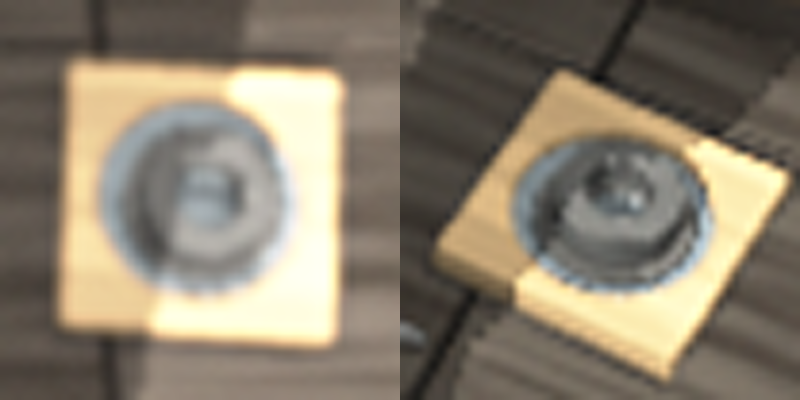

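```bash
python3 -m creep '[[-0.4,-1.2,2,0.02,-0.017,0,1],[0,0,4,0,0,0,1],[0,0,1,0,0,0,1],[0,0,0,0,0,0,1]]' 50;python3 d.py .427 .154 .012 78.7
```

```text
time_s: 23.55
tool_pos: [0.4296, 0.1462, 0.1128]
tool_rot: [179.6, -0.2, 77.6]
force: [0.3, -0.8, 0.1]
grip_width: 0.0865
t 23.55 pos [0.4296 0.1462 0.1128] rot [ 1.7961e+02 -1.6000e-01  7.7640e+01] F [ 0.3 -0.8  0.1] grip 0.0865 q [-37   4  16 122  -1  53  57]
tool cm [ 0.7  -0.44  3.11] rot [ 0.007 -0.003 -0.019]
```

```bash
python3 -m creep '[[0.75,-0.4,0.5,0.006,-0.003,-0.018,1],[0,0,0,0,0,0,1]]' 50;python3 d.py .427 .154 .012 78.7
```

```text
time_s: 23.75
tool_pos: [0.4281, 0.1542, 0.1091]
tool_rot: [179.9, -0.0, 78.6]
force: [0.7, 0.2, 0.8]
grip_width: 0.087
t 23.75 pos [0.4281 0.1542 0.1091] rot [ 1.7992e+02 -4.0000e-02  7.8600e+01] F [0.7 0.2 0.8] grip 0.087 q [-38   5  15 122  -2  53  57]
tool cm [-0.05 -0.1   2.74] rot [ 0.001 -0.001 -0.002]
```

```bash
python3 -m creep '[[0,-0.1,1.6,0,0,0,1],[0,0,1.0,0,0,0,1],[0,0,0,0,0,0,1]]' 50;python3 d.py .427 .154 .012 78.7
```

```text
time_s: 24.05
tool_pos: [0.4296, 0.1559, 0.0856]
tool_rot: [179.6, -0.3, 78.7]
force: [-0.2, 0.1, -0.3]
grip_width: 0.0868
t 24.05 pos [0.4296 0.1559 0.0856] rot [179.64  -0.28  78.65] F [-0.2  0.1 -0.3] grip 0.0868 q [-38   7  15 123  -3  50  58]
tool cm [-0.24 -0.22  0.39] rot [ 0.006 -0.005 -0.001]
```

```bash
python3 -m creep '[[-0.2,-0.2,0.7,0.006,-0.005,0,1],[0,0,0.1,0,0,0,0.8],[0,0,0.1,0,0,0,0.6],[0,0,0.1,0,0,0,0.6],[0,0,0.1,0,0,0,0.6],[0,0,0,0,0,0,0.6],[0,0,0,0,0,0,0.6]]' 55;python3 d.py .427 .154 .012 78.7
```

```text
time_s: 24.75
tool_pos: [0.4289, 0.156, 0.076]
tool_rot: [179.8, -0.2, 78.7]
force: [-0.3, -0.3, -0.5]
grip_width: 0.0599
t 24.75 pos [0.4289 0.156  0.076 ] rot [179.82  -0.2   78.67] F [-0.3 -0.3 -0.5] grip 0.0599 q [-38   8  15 123  -3  49  58]
tool cm [-0.23 -0.15 -0.57] rot [ 0.003 -0.003 -0.001]
```

```bash
python3 -m creep '[[0,0,0,0,0,0,0.8],[0,0,0,0,0,0,0.8],[0,-0.1,-0.5,0,0,0,0.8],[0,0,0,0,0,0,0.8]]' 55;python3 d.py .427 .154 .011 78.7
```

```text
time_s: 25.15
tool_pos: [0.4276, 0.1552, 0.0813]
tool_rot: [179.9, -0.1, 78.6]
force: [0.4, 0.1, 0.6]
grip_width: 0.0689
t 25.15 pos [0.4276 0.1552 0.0813] rot [ 1.7986e+02 -1.0000e-01  7.8650e+01] F [0.4 0.1 0.6] grip 0.0689 q [-38   8  15 123  -3  49  58]
tool cm [-0.13 -0.04  0.06] rot [ 0.002 -0.002 -0.001]
```

```bash
python3 -m creep '[[0,0,0,0,0,0,0.6],[0,0,0,0,0,0,0.6],[0,0,0,0,0,0,0.6],[0,0,0,0,0,0,0.6]]' 55;python3 d.py .427 .154 .011 78.7; python3 -m creep '[[0,0,-1,0,0,0,0.6],[0,0,-3,0,0,0,0.6],[0,0,-4,0,0,0,0.6],[0,0,-3,0,0,0,0.6],[0,0,0,0,0,0,0.6]]' ;python3 d.py .424 -.235 .08 98.5
```

```text
time_s: 25.55
tool_pos: [0.4278, 0.1555, 0.0817]
tool_rot: [179.8, -0.2, 78.6]
force: [0.2, 0.1, 0.0]
grip_width: 0.0593
t 25.55 pos [0.4278 0.1555 0.0817] rot [ 1.7982e+02 -1.6000e-01  7.8650e+01] F [0.2 0.1 0. ] grip 0.0593 q [-38   8  15 123  -3  49  58]
tool cm [-0.16 -0.05  0.1 ] rot [ 0.003 -0.003 -0.001]
time_s: 26.05
tool_pos: [0.4225, 0.1524, 0.1914]
tool_rot: [-179.5, 0.4, 78.6]
force: [1.1, 0.9, -5.7]
grip_width: 0.0596
t 26.05 pos [0.4225 0.1524 0.1914] rot [-179.53    0.44   78.6 ] F [ 1.1  0.9 -5.7] grip 0.0596 q [-38  -2  15 118   1  64  55]
tool cm [-37.91   7.84   4.39] rot [-0.01   0.006 -0.347]
```

```bash
python3 -m creep '[[-4.2,0.9,0,-0.01,0.006,0,0.6],[-4.2,0.9,0,0,0,0,0.6],[-4.2,0.9,0,0,0,0,0.6],[-4.2,0.9,0,0,0,0,0.6],[-4.2,0.9,0,0,0,0,0.6],[-4.2,0.9,0,0,0,0,0.6],[-4.2,0.8,0,0,0,0,0.6],[-4.2,0.8,0,0,0,0,0.6],[-3,0.6,0,0,0,0,0.6],[0,0,0,0,0,-0.12,0.6],[0,0,0,0,0,-0.12,0.6],[0,0,0,0,0,-0.1,0.6],[0,0,0,0,0,0,0.6]]' ;python3 d.py .424 -.235 .06 98.5
```

```text
time_s: 27.35
tool_pos: [0.4083, -0.2347, 0.171]
tool_rot: [-178.3, -0.1, 98.8]
force: [0.2, 0.9, -5.8]
grip_width: 0.0592
t 27.35 pos [ 0.4083 -0.2347  0.171 ] rot [-1.7828e+02 -1.3000e-01  9.8760e+01] F [ 0.2  0.9 -5.8] grip 0.0592 q [-15   3  43 117  -1  63 127]
tool cm [-0.27  1.67  4.09] rot [-0.03  -0.002  0.005]
```

```bash
python3 -m creep '[[-0.3,1.5,2,-0.03,0,0,0.6],[0,0,2,0,0,0,0.6],[0,0,0,0,0,0,0.6]]' ;python3 d.py .423 -.235 .019 98.5; python3 look.py k.png top .04 .424 -.235 30 scene .04 .424 -.235 34
```

```text
time_s: 27.65
tool_pos: [0.4209, -0.234, 0.1264]
tool_rot: [-179.8, -0.3, 98.3]
force: [-0.3, 0.0, -5.9]
grip_width: 0.0593
t 27.65 pos [ 0.4209 -0.234   0.1264] rot [-179.79   -0.26   98.33] F [-0.3  0.  -5.9] grip 0.0593 q [-14   8  43 118  -7  56 131]
tool cm [-0.15  0.21  3.77] rot [-0.004 -0.005 -0.003]
```

View pics/k.png

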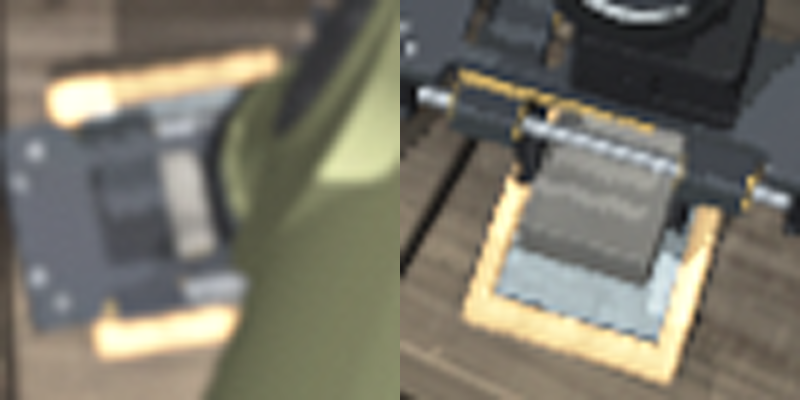

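```bash
python3 -m creep '[[-0.1,0.2,2,-0.004,-0.005,0,0.6],[0,0,1.2,0,0,0,0.6],[0,0,0,0,0,0,0.6]]' ;python3 d.py .423 -.2345 .019 98.5
```

```text
time_s: 28.05
tool_pos: [0.4269, -0.2359, 0.0986]
tool_rot: [179.5, 0.2, 98.3]
force: [0.2, -0.5, -6.0]
grip_width: 0.0596
t 28.05 pos [ 0.4269 -0.2359  0.0986] rot [179.47   0.22  98.31] F [ 0.2 -0.5 -6. ] grip 0.0596 q [-13  11  42 119 -10  52 133]
tool cm [ 0.2  -0.38  0.99] rot [ 0.009  0.004 -0.003]
```

```bash
python3 -m creep '[[0.2,-0.4,0.7,0.009,0.004,0,0.6],[0,0,0.5,0,0,0,0.6]]' ;python3 d.py .423 -.2345 .019 98.5
```

```text
time_s: 28.25
tool_pos: [0.4231, -0.2347, 0.0885]
tool_rot: [180.0, -0.1, 98.3]
force: [-18.9, 9.5, 49.7]
grip_width: 0.0594
t 28.25 pos [ 0.4231 -0.2347  0.0885] rot [ 1.7997e+02 -1.0000e-01  9.8300e+01] F [-18.9   9.5  49.7] grip 0.0594 q [-12  12  42 120 -11  51 134]
tool cm [ 0.02 -0.   -0.02] rot [ 0.001 -0.002 -0.003]
```

```bash
python3 -m creep '[[0,0,0,0,0,0,0.6],[0,0,0,0,0,0,0.75],[0,0,0,0,0,0,0.85],[0,0,0,0,0,0,0.85],[0,0,-1,0,0,0,0.85],[0,0,-4,0,0,0,0.85],[0,0,-4,0,0,0,0.85],[0,0,-4,0,0,0,0.85],[3.5,-1,-3,0,0,0,0.85],[4.5,-0.5,0,0,0,0,0.85],[4.5,-0.5,0,0,0,0,0.85],[4.5,-0.5,0,0,0,0,0.85],[4.5,-0.5,0,0,0,0,0.85],[0,0,0,0,0,0,0.85]]' ;python3 d.py .423 -.2345 .019 98.5
python3 look.py l.png top .02 .424 -.235 28 scene .02 .424 -.235 28 top .02 .419 .36 28 top .02 .6 -.28 50
python3 - <<'E'
from h import *
for n in("top","scene"):
    c=dict(np.load(n+"L.npz"))
    for k,xy,r,z0,z1,zp in(("block",(.424,-.235),.06,.022,.04,.031),("nestk",(.424,-.236),.085,.0085,.016,.012),("bush",(.419,.36),.04,.029,.045,.037),("bushfl",(.419,.36),.027,.013,.02,.015),("nestb",(.419,.36),.085,.0085,.0155,.012),("collar",(.625,-.194),.05,.022,.04,.029),("vb",(.583,-.379),.06,.03,.05,.041)):
        m,W=band(c,xy,r,z0,z1);z=W[m][:,2];m=cv2.morphologyEx(m.astype(np.uint8),cv2.MORPH_OPEN,np.ones((2,2)));vv,uu=np.nonzero(m)
        if len(uu)>5:
            q=plane(c,np.c_[uu,vv],zp);print(n,k,rect(q),len(q),np.median(z))
E
```

```text
time_s: 29.65
tool_pos: [0.3692, -0.0329, 0.2672]
tool_rot: [178.7, 0.5, 98.2]
force: [-0.1, -1.2, -0.5]
grip_width: 0.0736
t 29.65 pos [ 0.3692 -0.0329  0.2672] rot [178.69   0.51  98.2 ] F [-0.1 -1.2 -0.5] grip 0.0736 q [ -9 -17   8 122   3  74  96]
tool cm [-20.57   2.03  18.09] rot [ 0.023  0.009 -0.005]
top block [ 421.9 -234.3   74.8   60.7    7.9] 608 0.03031283203175966
top nestk [ 423.1 -234.3  111.2   96.7    8.4] 432 0.011440454134973979
top bush [419.8 358.3  33.2  32.9   2.8] 104 0.0366685912371409
top bushfl [416.7 348.3  21.2  43.6  72.6] 28 0.015259915877863434
top nestb [418.4 362.6  81.   79.6  76. ] 393 0.01188009150162238
top collar [ 623.6 -193.4   48.8   46.9   89.1] 180 0.028894081797716048
top vb [ 583.3 -380.8   52.9   40.1   89.1] 239 0.038517756072589004
scene block [ 420.9 -239.1   79.6   60.     8.1] 602 0.030925273129976845
scene nestk [ 424.2 -238.   114.5   95.8    8.4] 416 0.011582762270777395
scene nestb [405.9 324.3  13.1  69.6  76.6] 51 0.011813503954705035
scene collar [ 624.3 -199.    46.9   47.7   27.4] 162 0.028925979843789376
scene vb [ 582.2 -385.7   50.3   50.8   87.9] 235 0.03882696979854142
```

View pics/l.png

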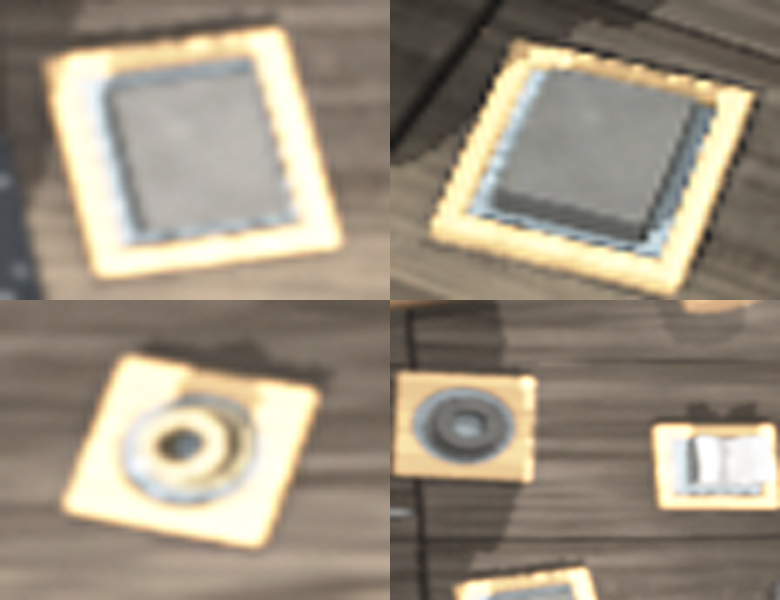

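```bash
python3 -m creep '[[0,3,0,0,0,0,0.85],[0,3,0,0,0,0,0.85],[0,0,0,0,0,0,0.85],[0,0,0,0,0,0,0.85]]'; python3 - <<'E'
from cell import env,order
o=env.get_obs();print(o["qpos"][1],o["tool_pos"],o["joint_velocities"].round(1))
print(order.sign_off())
E
```

```text
time_s: 30.15
tool_pos: [0.4317, -0.0388, 0.2713]
tool_rot: [178.4, 0.6, 96.8]
force: [-0.6, -0.1, -0.6]
grip_width: 0.074
-9.13211662635577 [ 0.43170803 -0.03875807  0.27133671] [ 1.3  1.2  0.4 -1.5  0.  -0.9  0.3]
the job is handed in; nothing more can be done
None
```

All four parts are in their own nests, and I handed the job in at about 30 s of the 128 s allowed. I moved the bush first, then the V-block (which freed the collar's nest), then the collar and the packing block.

**Final check:** the last pictures, taken after the gripper had let go and lifted clear, showed each part lying flat inside its recess and the same way up. These are the top-camera readings:

| Part | Top height measured | Height if flat on the felt | Off-centre |
|---|---|---|---|
| Bush | 36.7 mm | 37 mm | 4 to 5 mm |
| Collar | 28.9 mm | 29 mm | about 2 mm |
| V-block | 38.5 mm | 41 mm | 3 to 4 mm |
| Packing block | 30.3 mm | 31 mm | about 1 mm |

The V-block reading includes points on the slopes of the V, which pulls it down. The bush and V-block offsets are still within their clearances of 7.5 and 8 mm.

**Disagreements and close calls:**
- **Cameras:** the two differed by 3 to 5 mm in y. I went by the top camera, which agreed with the gripper position where I released the V-block.
- **Bush:** at the end only the top camera could see it, so the scene camera did not confirm its position.
- **Set-down force:** the wrist read 44 N up when the V-block went down and 50 N when the packing block did. Both loads went through the held part and were below the 120 N wrist limit.
- **Joint 2:** it came to about -17° on the last retreat, close to its -17.29° limit. I moved it back to -9° before handing in.

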